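# Start the laundry timers in order

## Task

Start three of the laundry load timers by pressing their coloured caps with the fingertips, first blue, then yellow, then green: push each cap gently down nearly all the way, so that it stays sunk, without ramming it. Leave every timer standing where it is (do not grip, lift or shove it), do not touch the red timer, and leave the other things on the worktop in their places.

Things in the scene. Friction and masses are not known exactly. Their poses are not given: they have to be found in the camera images.
- timer_blue: the blue tap timer: a loose round white plastic puck (74 mm diameter, 34 mm tall, about 0.2 kg, black window on its side) standing on the work surface, with a blue round press cap standing out of its top. Origin: centre of its underside, on the work surface; z up through the cap.
- cap_blue (a joint): how far the blue cap is pressed down, m: 0 = fully up (as at the start), 0.009 = at its bottom stop. It sinks against a steady friction of about 3 N over its whole 9 mm travel, then meets its stop, and stays where it is left: it does not spring back. The soft top of the cap gives a further 1 mm per 2.5 N (up to 6 mm) under the finger and recovers when let go; this give is not counted here.
- blue_top (a point): centre of the flat top of the blue cap (cap 45 mm diameter; flat top 38 mm; soft rubber). 52 mm above the work surface when up, 43 mm when pressed to its stop and let go. Moves down with the cap.
- timer_yellow: the yellow tap timer: a loose round white plastic puck (74 mm diameter, 34 mm tall, about 0.2 kg, black window on its side) standing on the work surface, with a yellow round press cap standing out of its top. Origin: centre of its underside, on the work surface; z up through the cap.
- cap_yellow (a joint): how far the yellow cap is pressed down, m: 0 = fully up (as at the start), 0.009 = at its bottom stop. It sinks against a steady friction of about 3 N over its whole 9 mm travel, then meets its stop, and stays where it is left: it does not spring back. The soft top of the cap gives a further 1 mm per 2.5 N (up to 6 mm) under the finger and recovers when let go; this give is not counted here.
- yellow_top (a point): centre of the flat top of the yellow cap (cap 45 mm diameter; flat top 38 mm; soft rubber). 52 mm above the work surface when up, 43 mm when pressed to its stop and let go. Moves down with the cap.
- timer_green: the green tap timer: a loose round white plastic puck (74 mm diameter, 34 mm tall, about 0.2 kg, black window on its side) standing on the work surface, with a green round press cap standing out of its top. Origin: centre of its underside, on the work surface; z up through the cap.
- cap_green (a joint): how far the green cap is pressed down, m: 0 = fully up (as at the start), 0.009 = at its bottom stop. It sinks against a steady friction of about 3 N over its whole 9 mm travel, then meets its stop, and stays where it is left: it does not spring back. The soft top of the cap gives a further 1 mm per 2.5 N (up to 6 mm) under the finger and recovers when let go; this give is not counted here.
- green_top (a point): centre of the flat top of the green cap (cap 45 mm diameter; flat top 38 mm; soft rubber). 52 mm above the work surface when up, 43 mm when pressed to its stop and let go. Moves down with the cap.
- timer_red: the red tap timer: a loose round white plastic puck (74 mm diameter, 34 mm tall, about 0.2 kg, black window on its side) standing on the work surface, with a red round press cap standing out of its top. Origin: centre of its underside, on the work surface; z up through the cap. It belongs to another load: a bystander, not to be touched.
- cap_red (a joint): how far the red cap is pressed down, m: 0 = fully up (as at the start), 0.009 = at its bottom stop. It sinks against a steady friction of about 3 N over its whole 9 mm travel, then meets its stop, and stays where it is left: it does not spring back. The soft top of the cap gives a further 1 mm per 2.5 N (up to 6 mm) under the finger and recovers when let go; this give is not counted here.
- red_top (a point): centre of the flat top of the red cap (cap 45 mm diameter; flat top 38 mm; soft rubber). 52 mm above the work surface when up, 43 mm when pressed to its stop and let go. Moves down with the cap.
- spool: small bare wooden thread spool, 30 mm diameter, 32 mm tall, standing among the timers; loose bystander. Origin: centre of its underside.
- scoop: orange plastic measuring cup, 60 mm wide, 45 mm tall; loose bystander. Origin: centre of its underside.
- jar: small amber glass jar with brass lid, 56 mm diameter, 60 mm tall; loose bystander. Origin: centre of its underside.
- brush: hand brush lying flat, 170 mm long; loose bystander. Origin: on its underside.
- detergent: blue detergent bottle with white cap, 68 mm diameter, about 190 mm tall; loose bystander. Origin: centre of its underside.
- enamel_pot: red enamel pot, 110 mm wide, 60 mm tall; loose bystander. Origin: centre of its underside.

How it is judged (in metres and radians):
On the way, in this order (a step that is already met when the one before it is completed fails the run):
1. the blue cap is pressed down at least 5 mm while the yellow and green still up (under 3 mm) (value of joint cap_blue above 0.005 m and value of joint each of cap_yellow, cap_green below 0.003 m), for 0.2 s.
2. the yellow cap is pressed down at least 5 mm while the green still up (under 3 mm), the earlier ones still down (value of joint each of cap_blue, cap_yellow above 0.005 m and value of joint cap_green below 0.003 m), for 0.2 s.
3. the green cap is pressed down at least 5 mm, the earlier ones still down (value of joint each of cap_blue, cap_yellow, cap_green above 0.005 m), for 0.2 s.
At the end, for the whole second after the job is handed in: Blue, yellow and green caps are each at least 5 mm down (of 9 mm), the red cap under 3 mm; all four timers upright (within 0.1 rad), at rest and within 20 mm of where they began; the bystanders within 20 mm of where they began (all of step 3 and value of joint cap_red below 0.003 m and distance of each of timer_blue, timer_yellow, timer_green, timer_red, spool, scoop, jar, brush, detergent, enamel_pot from where it was at the start of the episode below 0.02 m and angle between each of timer_blue, timer_yellow, timer_green, timer_red's own z axis and vertical below 0.1 rad and linear speed of each of timer_blue, timer_yellow, timer_green, timer_red below 0.02 m/s); the robot touches nothing.
It fails at once if a timer is lifted (8 mm) or tipped (0.25 rad) (height (world z) of any of timer_blue, timer_yellow, timer_green, timer_red above 0.008 m or angle between any of timer_blue, timer_yellow, timer_green, timer_red's own z axis and vertical above 0.25 rad).
It fails at once if a timer is shoved more than 20 mm from its place (distance of any of timer_blue, timer_yellow, timer_green, timer_red from where it was at the start of the episode above 0.02 m).
It fails at once if a timer is pressed harder than 30 N (contact force between any of the fingers, the arm and timer_blue above 30 N or contact force between any of the fingers, the arm and timer_yellow above 30 N or contact force between any of the fingers, the arm and timer_green above 30 N).
It fails at once if the red timer is touched (over 1 N) or its cap pressed in by 3 mm (value of joint cap_red above 0.003 m or contact force between any of the fingers, the arm and timer_red above 1 N).
It fails at once if a bystander is moved or lifted by more than 20 mm (distance of any of spool, scoop, jar, brush, detergent, enamel_pot from where it was at the start of the episode above 0.02 m).
It also fails if it takes over 48 s, if anything falls off the work surface, if the arm or the gripper's body presses on something with over 40 N, if the wrist force passes 120 N, or if a joint passes its speed limit or range.

## Robot

A 6-joint arm with a two-finger parallel gripper is mounted at the origin on the work surface. World frame = base frame: x ahead of the robot, y to its left, z up, the work surface at z = 0. Lengths are in m, angles in degrees, forces in N, time in s.
With the tool pointing down it reaches from about 0.425 to 1.125 m from the base axis. Payload 14.9 kg.
Tool frame: the origin (TCP) lies midway between the tips of the shut fingers; the grasp point (between the pads) lies 19 mm behind it; z points along the fingers, y is the line along which they close (so a half turn about z gives the same grasp; the last joint's range is limited). The gripper opens to 91 mm and grips with 3 to 60 N. Pads are 32 mm wide; open, the fingers measure 118 mm over their backs; the gripper's body (76 mm by 178 mm) begins 60 mm behind the grasp point.
Start: joints at [70.17, 21.709, 99.362, -0, 58.929, -1.908], TCP at [0.215, 0.666, 0.193] pointing down, gripper open.
Joint ranges: [-158.91, 158.91], [-42.39, 125.64], [0.06, 152.35], [-60.88, 240.88], [17.5, 164.5], [-176.32, 176.32]. Speed limits (degrees/s): [108.29, 108.29, 136.94, 180, 180, 180].

## Interface

Orientations are given as a 3x3 rotation matrix whose columns are the frame's x, y, z axes.
In Python, from station import manip gives the robot as it stands. The module is installed in compiled form; this text tells all that it offers.
- The arm moves only by the tool send_rows, never from a script. Its argument "rows" is a list of rows, each a list of 4 numbers: the shift along the tool's x, y, z in mm, then the turn about the tool's z in rad. In form: [[dx, dy, dz, roll], ...]. A call has 1 to 10 rows; each row shifts and turns the commanded pose from where the row before left it, along the tool's axes as they then stand; what a row does not reach is not made up. A row lasts 1/10 s, in which the tool goes at most 50 mm and 8.59 degrees, less where a joint would pass 70% of its speed; a pose out of reach is approached as far as the arm can. A call is refused whole if a number of a shift passes 50 or a number of a turn 0.15, either way. A call with a gripper value outside its range is refused whole. "hand" is the gripper's target within -1 to 1 (shut at 1, half-way at 0, fully open at -1), set as the call begins (left out, the last holds). The fingers move at their own pace and stop on an object; the grip force is fixed at half the most. Time passes only in rows, so rows that do not move let the fingers close. It gives the time, the measured TCP pose, the force, the opening and the grip force at its end, in the units of the state.
- manip.sense(): the state, without advancing time (a new reading comes with each control period).
- manip.snapshot(name): name is "side" or "top" or "wrist"; returns the picture (400x640x3 uint8, blue, green, red); there is no depth.
- manip.camera_model(name): a dict with "fx", "fy", "cx", "cy" (pixels), "extrinsics" (4x4, takes a point from camera to world coordinates); the wrist camera has in their place "hand_eye" (4x4, takes a point from camera to tool coordinates, whose origin is the TCP and whose axes are the flange's). Camera axes: x right, y up, looking along -z (the intrinsics and any distortion apply to the point x, -y, -z); pixel columns grow to the right and rows downward; lengths in m; the calibration is good to about 2 mm. A picture is of the moment at which its call begins: read the wrist's pose just before it. camera_model takes no time and is no camera call.
- manip.finish_job(): hands the job in; it is judged then, once.
The state is a dict: "time_s": time; "joint_pos": joint angles; "joint_vel": joint speeds; "effort": joint torques, N m; "ee_pos": TCP position; "tcp_rot": TCP orientation; "ft_force": force on the tool from outside, world axes, zero at the start; "wrist_torque": the same for the moment, N m; "gripper_width": finger opening in m; "finger_force": force on a finger pad.
Only numpy, scipy, OpenCV 4.12 (cv2) and the standard library are available. Lean on these libraries where they do the work, as an engineer would, in place of code of your own. Each camera call takes 0.05 s, during which the arm holds its last target. There are 200 camera calls.

## Working session

There is one attempt and no reset: what is moved stays moved. The work goes in short steps, Python scripts to look and compute and a tool call to move; the robot and the scene stay as the last step left them, time stands still between calls to the robot, and variables do not carry over. Pictures are saved under pics/ and viewed, at most 10 in all, crops included, and the job is handed in when it is done.

Besides the shell and the picture viewer there is one more tool, called after "Emit:" in YAML: its name, and indented under it one key for each argument. send_rows: Moves the arm, as the interface text tells. Its arguments: {"type":"object","properties":{"rows":{"type":"array"},"hand":{"type":"number"}},"required":["rows"]}

```bash
mkdir -p pics; python3 - <<'E'
from station import manip
import cv2,numpy as np
s=manip.sense();print(s['time_s'],s['ee_pos'],np.round(s['tcp_rot'],3).tolist(),s['ft_force'],s['gripper_width'])
for n in('top','side'):
    cv2.imwrite(f'pics/{n}0.png',manip.snapshot(n)); m=manip.camera_model(n);print(n,{k:np.round(v,4).tolist() for k,v in m.items() if not isinstance(v,str)})
print({k:np.round(v,4).tolist() for k,v in manip.camera_model('wrist').items() if not isinstance(v,str)})
E
```

```text
0.0 [0.21527598 0.66562944 0.19188077] [[-0.951, 0.308, -0.0], [0.308, 0.951, -0.001], [0.0, -0.001, -1.0]] [-0.2898596  -0.59039611 -0.40550166] 0.091234229350955
top {'fx': 488.5544, 'fy': 488.5544, 'cx': 315.3839, 'cy': 201.7859, 'extrinsics': [[-0.0044, 0.9862, -0.1656, 0.4787], [-1.0, -0.0046, -0.0012, -0.0027], [-0.0019, 0.1656, 0.9862, 0.9978], [0.0, 0.0, 0.0, 1.0]]}
side {'fx': 473.9395, 'fy': 473.9395, 'cx': 315.1891, 'cy': 196.7929, 'extrinsics': [[-0.8963, 0.2761, -0.347, 0.3189], [-0.4433, -0.5346, 0.7195, 0.5989], [0.0131, 0.7987, 0.6016, 0.583], [0.0, 0.0, 0.0, 1.0]]}
{'fx': 302.5692, 'fy': 302.5692, 'cx': 322.427, 'cy': 198.5213, 'hand_eye': [[0.0001, 0.9684, 0.2495, 0.0699], [1.0, -0.0001, 0.0003, -0.0008], [0.0004, 0.2495, -0.9684, -0.1922], [0.0, 0.0, 0.0, 1.0]]}
```

View pics/top0.png

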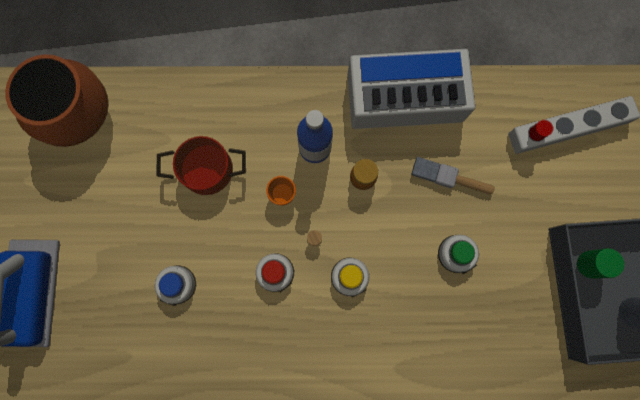

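View pics/side0.png

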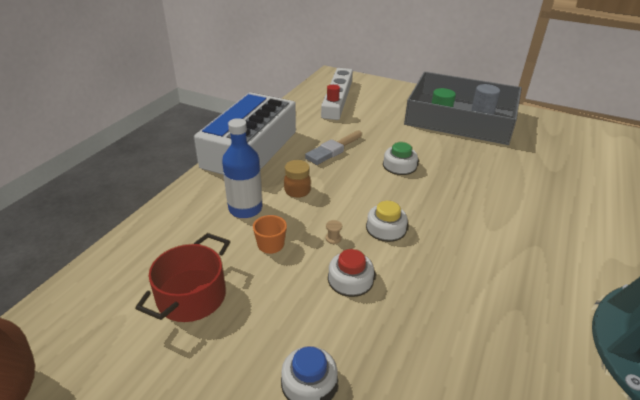

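The top view shows the cap centres at about blue (171,285), red (273,271), yellow (351,277) and green (462,252). In the side view they are blue (309,358), red (352,260), yellow (388,210) and green (401,149). I'll refine these and cross-check them at z = 0.052.

```bash
cat > h.py <<'E'
from station import manip
import cv2,numpy as np
def ray(n,u,v,T=None):
    m=manip.camera_model(n); T=np.array(m['extrinsics'] if T is None else T)
    return T[:3,3],T[:3,:3]@np.array([(u-m['cx'])/m['fx'],-(v-m['cy'])/m['fy'],-1])
def onz(n,u,v,z,T=None):
    o,d=ray(n,u,v,T); return o+d*(z-o[2])/d[2]
H=dict(blue=(105,125),yellow=(22,34),green=(50,85),red=(0,6))
def blob(img,c,u,v,r=25):
    h=cv2.cvtColor(img,cv2.COLOR_BGR2HSV); k=((h[...,0]>=H[c][0])&(h[...,0]<=H[c][1])&(h[...,1]>150)&(h[...,2]>60)).astype(np.uint8)
    k2=np.zeros_like(k); k2[max(v-r,0):v+r,max(u-r,0):u+r]=k[max(v-r,0):v+r,max(u-r,0):u+r]
    n,l,st,ce=cv2.connectedComponentsWithStats(k2); i=1+np.argmax(st[1:,4]); return ce[i],st[i]
E
python3 - <<'E'
from h import *
P=dict(blue=((171,285),(309,358)),red=((273,271),(352,260)),yellow=((351,277),(388,210)),green=((462,252),(401,149)))
for c,(a,b) in P.items():
    for n,p in(('top',a),('side',b)):
        ce,st=blob(cv2.imread(f'pics/{n}0.png'),c,*p); print(c,n,ce.round(1),st.tolist(),onz(n,*ce,.05).round(4))
print('spool',onz('top',314,238,.03)); print('pot',onz('top',202,165,.06)); print('bottle',onz('top',314,120,.19))
E
```

```text
blue top [170.1 284.3] [160, 274, 22, 22, 385] [0.479  0.2772 0.05  ]
blue side [308.8 362. ] [294, 349, 30, 26, 504] [0.4781 0.2796 0.05  ]
red top [272.9 271.6] [262, 261, 23, 23, 410] [0.5022 0.0808 0.05  ]
red side [351.5 261.1] [339, 249, 26, 25, 525] [0.5001 0.0869 0.05  ]
yellow top [350.9 276.1] [340, 265, 23, 23, 424] [ 0.4929 -0.0691  0.05  ]
yellow side [388.7 211.1] [377, 202, 23, 19, 314] [ 0.4896 -0.0611  0.05  ]
green top [462.9 251.9] [453, 241, 21, 22, 368] [ 0.5382 -0.2862  0.05  ]Traceback (most recent call last):
  File "<stdin>", line 5, in <module>
  File "h.py", line 12, in blob
    n,l,st,ce=cv2.connectedComponentsWithStats(k2); i=1+np.argmax(st[1:,4]); return ce[i],st[i]
                                                        ~~~~~~~~~^^^^^^^^^^
    return _wrapfunc(a, 'argmax', axis=axis, out=out, **kwds)
    return bound(*args, **kwds)
ValueError: attempt to get argmax of an empty sequence
```

Emit:
send_rows:
  rows:
    - [0, 0, -35, 0]
    - [0, 0, -35, 0]
    - [-30, -23, 0, 0]
    - [-30, -23, 0, 0]
    - [-30, -23, 0, 0]
    - [-30, -23, 0, 0]
    - [-30, -23, 0, 0]
    - [-30, -23, 0, 0]
    - [-30, -23, 0, 0]
    - [-30, -23, 0, 0]
  hand: 1

```text
time_s: 1.1
ee_pos: [0.3876, 0.4157, 0.2623]
tcp_rot: [[-0.952, 0.308, -0.0], [0.308, 0.952, -0.0], [0.0, -0.0, -1.0]]
ft_force: [0.3, 0.0, -0.5]
gripper_width: 0.0144
finger_force: 0.0
```

Emit:
send_rows:
  rows:
    - [-30, -23, 15, 0]
    - [-30, -23, 15, 0]
    - [-30, -23, 20, 0]
    - [-25, -20, 20, 0]
    - [-16, -14, 20, 0]
    - [0, 0, 10, 0]
    - [0, 0, 0, 0]
    - [0, 0, 0, 0]

```text
time_s: 1.9
ee_pos: [0.4799, 0.2795, 0.1629]
tcp_rot: [[-0.952, 0.307, 0.0], [0.307, 0.952, 0.0], [-0.0, 0.0, -1.0]]
ft_force: [0.5, 0.8, 0.0]
gripper_width: 0.0004
finger_force: 0.0
```

```bash
cat >> h.py <<'E'
def look(name,c,z=.052,save=True):
    s=manip.sense(); R=np.array(s['tcp_rot']);p=np.array(s['ee_pos'])
    img=manip.snapshot('wrist'); cv2.imwrite(f'pics/{name}.png',img)
    T=np.eye(4);T[:3,:3]=R;T[:3,3]=p; T=T@np.array(manip.camera_model('wrist')['hand_eye'])
    print('t',s['time_s'],'tcp',p.round(4),'f',np.round(s['ft_force'],2),'w',round(s['gripper_width'],4))
    ce,st=blob(img,c,320,200,320); q=onz('wrist',*ce,z,T)
    print(c,ce.round(1),st.tolist(),q.round(4),'tool mm',(R.T@(q-p)*1000).round(1))
E
python3 -c "
from h import *
look('w1','blue')"
```

```text
t 1.9 tcp [0.4799 0.2795 0.1629] f [0.5  0.76 0.02] w 0.0004
blue [594.1  75.7] [546, 0, 94, 173, 12978] [0.4526 0.5547 0.052 ] tool mm [110.6 253.5 111. ]
```

View pics/w1.png

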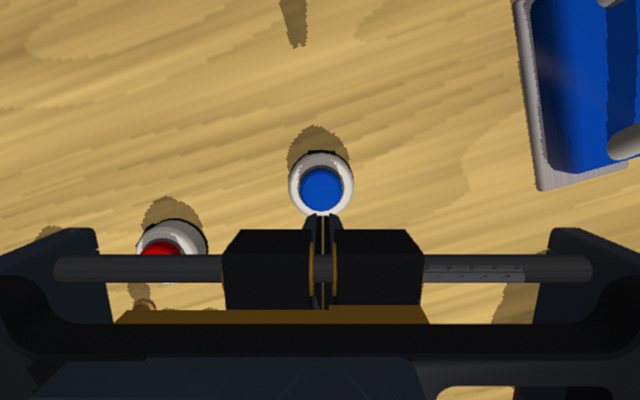

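The wrist view shows the blue cap whole, centred at about (321,189), just ahead of the shut fingertips at (322,215). The blob code picked the basket instead, so I'll restrict its search window.

```bash
sed -i 's/def look(name,c,z=.052,save=True)/def look(name,c,u=320,v=188,r=45,z=.05)/; s/blob(img,c,320,200,320)/blob(img,c,u,v,r)/' h.py; python3 -c "
from h import *
look('w2','blue')"
```

```text
t 1.95 tcp [0.4801 0.2797 0.1633] f [-0.46  1.28 -0.45] w 0.0007
blue [320.1 189. ] [299, 168, 43, 43, 1402] [0.4779 0.2771 0.05  ] tool mm [  1.4  -3.2 113.3]
```

Emit:
send_rows:
  rows:
    - [1, -3, 20, 0]
    - [0, 0, 25, 0]
    - [0, 0, 25, 0]
    - [0, 0, 20, 0]
    - [0, 0, 10, 0]
    - [0, 0, 5, 0]
    - [0, 0, 0, 0]
    - [0, 0, 0, 0]

```text
time_s: 2.8
ee_pos: [0.4787, 0.2767, 0.0584]
tcp_rot: [[-0.952, 0.308, 0.001], [0.308, 0.952, 0.001], [-0.001, 0.001, -1.0]]
ft_force: [0.2, -0.3, -0.4]
gripper_width: 0.0005
finger_force: 0.0
```

Emit:
send_rows:
  rows:
    - [0, 0, 2, 0]
    - [0, 0, 2, 0]
    - [0, 0, 2, 0]
    - [0, 0, 2, 0]
    - [0, 0, 1, 0]
    - [0, 0, 0, 0]
    - [0, 0, 0, 0]

```text
time_s: 3.5
ee_pos: [0.4782, 0.2762, 0.0485]
tcp_rot: [[-0.951, 0.308, -0.0], [0.308, 0.951, -0.0], [0.0, -0.0, -1.0]]
ft_force: [0.9, -0.6, -1.1]
gripper_width: 0.0001
finger_force: 0.0
```

Emit:
send_rows:
  rows:
    - [0, 0, 2, 0]
    - [0, 0, 2, 0]
    - [0, 0, 1, 0]
    - [0, 0, 0, 0]

```text
time_s: 3.9
ee_pos: [0.4781, 0.2762, 0.0433]
tcp_rot: [[-0.951, 0.308, -0.0], [0.308, 0.951, -0.0], [0.0, -0.0, -1.0]]
ft_force: [-0.5, 0.2, 1.5]
gripper_width: 0.0004
finger_force: 0.0
```

Emit:
send_rows:
  rows:
    - [0, 0, 1, 0]
    - [0, 0, 0, 0]
    - [0, 0, 0, 0]

```text
time_s: 4.2
ee_pos: [0.4782, 0.2763, 0.0425]
tcp_rot: [[-0.951, 0.308, -0.0], [0.308, 0.951, -0.0], [0.0, -0.0, -1.0]]
ft_force: [-0.1, -0.2, -0.1]
gripper_width: 0.0006
finger_force: 0.0
```

```bash
python3 -c "
from h import *
look('w3','blue',v=200,r=60,z=.043)
m=cv2.imread('pics/w3.png')[120:280,200:440]; s=manip.snapshot('side'); cv2.imwrite('pics/side1.png',s)
cv2.imwrite('pics/c3.png',cv2.resize(np.vstack([m,s[240:400,190:430]]),None,fx=1.8,fy=1.8))"
```

```text
t 4.2 tcp [0.4782 0.2763 0.0425] f [-0.15 -0.22 -0.08] w 0.0006
blue [326.3 211.8] [292, 196, 66, 34, 1194] [0.4679 0.2814 0.043 ] tool mm [11.4  1.8 -0.5]
```

View pics/c3.png

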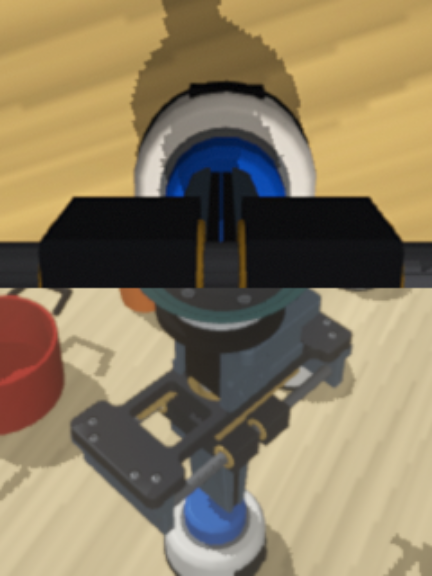

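The fingertips sit on the blue cap near its centre, but the force reading is still within noise. I'll press on in small steps.

Emit:
send_rows:
  rows:
    - [0, 0, 1, 0]
    - [0, 0, 0, 0]
    - [0, 0, 0, 0]

```text
time_s: 4.6
ee_pos: [0.4782, 0.2763, 0.0415]
tcp_rot: [[-0.951, 0.308, -0.0], [0.308, 0.951, -0.0], [0.0, -0.0, -1.0]]
ft_force: [-0.5, 0.3, 0.7]
gripper_width: 0.0006
finger_force: 0.0
```

Emit:
send_rows:
  rows:
    - [0, 0, 1, 0]
    - [0, 0, 0, 0]
    - [0, 0, 0, 0]

```text
time_s: 4.9
ee_pos: [0.4782, 0.2763, 0.0405]
tcp_rot: [[-0.951, 0.308, -0.0], [0.308, 0.951, -0.0], [0.0, -0.0, -1.0]]
ft_force: [-0.7, 0.7, 0.1]
gripper_width: 0.0006
finger_force: 0.0
```

Emit:
send_rows:
  rows:
    - [0, 0, -10, 0]
    - [0, 0, -30, 0]
    - [0, 0, -40, 0]
    - [0, 0, -42, 0]
    - [0, 0, 0, 0]
    - [0, 0, 0, 0]

```text
time_s: 5.5
ee_pos: [0.4787, 0.2765, 0.1639]
tcp_rot: [[-0.951, 0.308, 0.002], [0.308, 0.951, 0.001], [-0.002, 0.002, -1.0]]
ft_force: [-0.1, -0.4, -0.9]
gripper_width: 0.0003
finger_force: 0.0
```

```bash
python3 -c "
from h import *
look('w4','blue',z=.05)
s=manip.snapshot('side'); cv2.imwrite('pics/side2.png',s); a=cv2.imread('pics/side0.png')
f=lambda i:i[320:400,260:360]
g=lambda i:i[225:305,300:400]
b,w=cv2.imread('pics/w2.png'),cv2.imread('pics/w4.png')
h=lambda i:i[140:220,270:370]
cv2.imwrite('pics/c4.png',cv2.resize(np.vstack([np.hstack([f(a),f(s)]),np.hstack([h(b),h(w)])]),None,fx=3.5,fy=3.5,interpolation=cv2.INTER_CUBIC))
print(blob(a,'blue',309,360),blob(s,'blue',309,360))
"
```

```text
t 5.5 tcp [0.4787 0.2765 0.1639] f [-0.11 -0.39 -0.85] w 0.0003
blue [323.3 189. ] [303, 168, 42, 43, 1393] [0.4779 0.277  0.05  ] tool mm [  1.2   0.  113.9]Traceback (most recent call last):
  File "<string>", line 10, in <module>
    print(blob(a,'blue',309,360),blob(s,'blue',309,360))
                                 ~~~~^^^^^^^^^^^^^^^^^^
  File "h.py", line 12, in blob
    n,l,st,ce=cv2.connectedComponentsWithStats(k2); i=1+np.argmax(st[1:,4]); return ce[i],st[i]
                                                        ~~~~~~~~~^^^^^^^^^^
    return _wrapfunc(a, 'argmax', axis=axis, out=out, **kwds)
    return bound(*args, **kwds)
ValueError: attempt to get argmax of an empty sequence
```

View pics/c4.png

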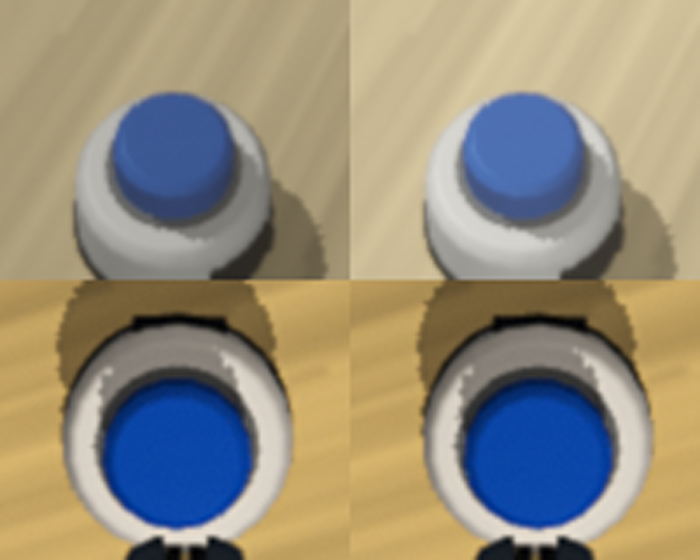

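The caps look the same before and after, so the blue one hasn't sunk and the fingers were stopping short of it. I'll go back down below 0.040 and use the force to find contact.

Emit:
send_rows:
  rows:
    - [0, 0, 25, 0]
    - [0, 0, 35, 0]
    - [0, 0, 35, 0]
    - [0, 0, 20, 0]
    - [0, 0, 6, 0]
    - [0, 0, 2, 0]
    - [0, 0, 0, 0]
    - [0, 0, 0, 0]

```text
time_s: 6.4
ee_pos: [0.4788, 0.2766, 0.0405]
tcp_rot: [[-0.951, 0.308, 0.001], [0.308, 0.951, 0.001], [-0.001, 0.001, -1.0]]
ft_force: [-0.3, 0.8, 1.3]
gripper_width: 0.0004
finger_force: 0.0
```

Emit:
send_rows:
  rows:
    - [0, 0, 1, 0]
    - [0, 0, 1, 0]
    - [0, 0, 0, 0]
    - [0, 0, 0, 0]

```text
time_s: 6.8
ee_pos: [0.4783, 0.2763, 0.0377]
tcp_rot: [[-0.951, 0.308, 0.0], [0.308, 0.951, 0.0], [-0.0, 0.0, -1.0]]
ft_force: [-0.3, -0.2, 0.9]
gripper_width: 0.0009
finger_force: 0.0
```

Emit:
send_rows:
  rows:
    - [0, 0, 1, 0]
    - [0, 0, 0.5, 0]
    - [0, 0, 0, 0]

```text
time_s: 7.1
ee_pos: [0.4782, 0.2762, 0.0359]
tcp_rot: [[-0.951, 0.308, -0.0], [0.308, 0.951, -0.0], [0.0, -0.0, -1.0]]
ft_force: [0.1, 0.5, 0.1]
gripper_width: 0.0008
finger_force: 0.0
```

```bash
python3 -c "
from h import *
s=manip.sense();print(s['ee_pos'],s['ft_force'],s['wrist_torque'],np.round(s['tcp_rot'],4)[:,2])
s=manip.snapshot('side'); cv2.imwrite('pics/side3.png',s)
cv2.imwrite('pics/c5.png',cv2.resize(s[290:400,250:370],None,fx=5,fy=5,interpolation=cv2.INTER_CUBIC))
"
```

```text
[0.47817404 0.27623229 0.03593159] [0.11897779 0.51471898 0.13128099] [ 0.03448683 -0.01061377  0.00864108] [-1.e-04 -0.e+00 -1.e+00]
```

View pics/c5.png

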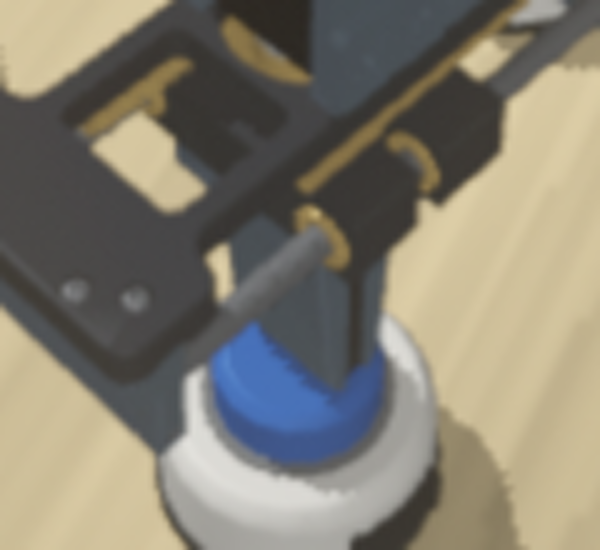

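```bash
python3 -c "
from h import *
def pr(n,P):
    m=manip.camera_model(n);q=np.linalg.inv(m['extrinsics'])@np.r_[P,1]; return m['cx']+m['fx']*q[0]/-q[2], m['cy']-m['fy']*q[1]/-q[2]
s=manip.sense();R=np.array(s['tcp_rot']);p=s['ee_pos']
for dz in(0,-.01,-.02):
  for x in(.016,-.016):
    print(dz,x,[np.round(pr('side',p+R@[x,y,dz]),1).tolist() for y in(.0135,0,-.0135)])
for z in (.052,.043,.034): print(z,pr('side',[.478,.277,z]))
a,b=[cv2.imread(f'pics/side{i}.png') for i in (0,3)]
for i in (0,2,3):
    m=cv2.imread(f'pics/side{i}.png'); print(i,[m[y,305].tolist() for y in range(374,390,2)])
"
```

```text
0 0.016 [[311.3, 380.9], [318.7, 374.0], [325.9, 367.4]]
0 -0.016 [[293.8, 365.1], [301.2, 358.7], [308.5, 352.4]]
-0.01 0.016 [[311.4, 376.4], [318.9, 369.5], [326.1, 362.9]]
-0.01 -0.016 [[293.7, 360.6], [301.2, 354.1], [308.5, 347.9]]
-0.02 0.016 [[311.5, 371.8], [319.0, 364.9], [326.3, 358.2]]
-0.02 -0.016 [[293.6, 356.0], [301.2, 349.5], [308.5, 343.2]]
0.052 (np.float64(309.81209414564887), np.float64(359.4898595110989))
0.043 (np.float64(309.7680666714894), np.float64(363.6195847626268))
0.034 (np.float64(309.72481185265883), np.float64(367.67683585379353))
0 [[143, 86, 59], [115, 71, 53], [106, 67, 51], [106, 67, 52], [85, 72, 67], [94, 96, 96], [165, 170, 171], [173, 178, 179]]
2 [[174, 110, 77], [144, 92, 70], [133, 86, 67], [132, 86, 68], [108, 92, 87], [118, 120, 121], [196, 201, 203], [205, 210, 211]]
3 [[180, 112, 74], [149, 93, 66], [138, 87, 64], [137, 86, 64], [112, 94, 87], [123, 125, 124], [203, 208, 209], [211, 217, 218]]
```

The finger split at its lower end sits at (320,366) in the side view. That puts the true tips about 16–18 mm above the reported TCP, which agrees with the wrist view, so they are just reaching the cap now. I'll keep going down gently.

Emit:
send_rows:
  rows:
    - [0, 0, 1, 0]
    - [0, 0, 1, 0]
    - [0, 0, 0, 0]

```text
time_s: 7.45
ee_pos: [0.4781, 0.2762, 0.0339]
tcp_rot: [[-0.951, 0.308, -0.0], [0.308, 0.951, -0.0], [0.0, -0.0, -1.0]]
ft_force: [0.3, 0.2, -0.4]
gripper_width: 0.0005
finger_force: 0.0
```

Emit:
send_rows:
  rows:
    - [0, 0, 1, 0]
    - [0, 0, 1, 0]
    - [0, 0, 0, 0]

```text
time_s: 7.75
ee_pos: [0.4781, 0.2762, 0.0319]
tcp_rot: [[-0.951, 0.308, -0.0], [0.308, 0.951, -0.0], [0.0, -0.0, -1.0]]
ft_force: [-0.8, 0.8, -0.3]
gripper_width: 0.0005
finger_force: 0.0
```

Emit:
send_rows:
  rows:
    - [0, 0, 1, 0]
    - [0, 0, 1, 0]
    - [0, 0, 0, 0]

```text
time_s: 8.05
ee_pos: [0.4783, 0.2763, 0.03]
tcp_rot: [[-0.951, 0.308, 0.0], [0.308, 0.951, 0.0], [-0.0, 0.0, -1.0]]
ft_force: [-0.2, 0.1, 1.6]
gripper_width: 0.0007
finger_force: 1.0
```

Emit:
send_rows:
  rows:
    - [0, 0, 1, 0]
    - [0, 0, 1, 0]
    - [0, 0, 0, 0]

```text
time_s: 8.35
ee_pos: [0.4783, 0.2763, 0.028]
tcp_rot: [[-0.951, 0.308, 0.0], [0.308, 0.951, 0.0], [-0.0, 0.0, -1.0]]
ft_force: [0.1, -1.1, 2.8]
gripper_width: 0.0002
finger_force: 1.2
```

Emit:
send_rows:
  rows:
    - [0, 0, 1, 0]
    - [0, 0, 1, 0]
    - [0, 0, 0, 0]

```text
time_s: 8.65
ee_pos: [0.4783, 0.2763, 0.0259]
tcp_rot: [[-0.951, 0.308, 0.0], [0.308, 0.951, 0.0], [-0.0, 0.0, -1.0]]
ft_force: [-1.1, 0.8, 3.1]
gripper_width: 0.0003
finger_force: 1.2
```

Emit:
send_rows:
  rows:
    - [0, 0, 1, 0]
    - [0, 0, 1, 0]
    - [0, 0, 0, 0]

```text
time_s: 8.95
ee_pos: [0.4782, 0.2763, 0.0239]
tcp_rot: [[-0.951, 0.308, 0.0], [0.308, 0.951, 0.0], [-0.0, 0.0, -1.0]]
ft_force: [-0.6, 0.4, 3.0]
gripper_width: 0.0004
finger_force: 1.2
```

The cap is sinking at a steady 3 N. First contact was at a TCP z of about 0.031, so its stop should be near 0.021.

Emit:
send_rows:
  rows:
    - [0, 0, 1, 0]
    - [0, 0, 1, 0]
    - [0, 0, 0, 0]

```text
time_s: 9.25
ee_pos: [0.4783, 0.2763, 0.0219]
tcp_rot: [[-0.951, 0.308, 0.0], [0.308, 0.951, -0.0], [-0.0, 0.0, -1.0]]
ft_force: [-0.1, -0.3, 2.1]
gripper_width: 0.0004
finger_force: 1.2
```

Emit:
send_rows:
  rows:
    - [0, 0, 1, 0]
    - [0, 0, 0, 0]
    - [0, 0, 0, 0]

```text
time_s: 9.55
ee_pos: [0.4782, 0.2763, 0.021]
tcp_rot: [[-0.951, 0.308, 0.0], [0.308, 0.951, 0.0], [-0.0, 0.0, -1.0]]
ft_force: [0.4, 0.2, 2.3]
gripper_width: 0.0005
finger_force: 1.1
```

Emit:
send_rows:
  rows:
    - [0, 0, -10, 0]
    - [0, 0, -30, 0]
    - [0, 0, -40, 0]
    - [0, 0, -40, 0]
    - [-10, -25, -20, 0]
    - [-14, -40, 0, 0]
    - [-14, -40, 0, 0]
    - [-14, -40, 0, 0]
    - [-14, -40, 0, 0]
    - [-14, -40, 0, 0]

```text
time_s: 10.55
ee_pos: [0.4846, 0.036, 0.1617]
tcp_rot: [[-0.952, 0.308, 0.0], [0.308, 0.952, 0.0], [-0.0, 0.0, -1.0]]
ft_force: [0.9, 0.1, 0.3]
gripper_width: 0.0005
finger_force: 0.0
```

Emit:
send_rows:
  rows:
    - [-14, -40, 0, 0]
    - [-14, -37, 0, 0]
    - [-10, -20, 0, 0]
    - [0, 0, 0, 0]
    - [0, 0, 0, 0]

```text
time_s: 11.05
ee_pos: [0.4911, -0.0665, 0.1613]
tcp_rot: [[-0.951, 0.309, -0.0], [0.309, 0.951, 0.0], [0.0, 0.0, -1.0]]
ft_force: [0.6, 0.9, 0.6]
gripper_width: 0.0003
finger_force: 0.0
```

```bash
python3 -c "
from h import *
look('w6','yellow',z=.05,r=60)
s=manip.snapshot('side'); cv2.imwrite('pics/side6.png',s); t=cv2.imread('pics/w6.png'); a=cv2.imread('pics/side0.png')
cv2.imwrite('pics/c6.png',np.vstack([t[40:280,40:600],cv2.resize(np.hstack([a[320:400,260:360],s[320:400,260:360]]),(560,224))]))
"
```

```text
t 11.05 tcp [ 0.4911 -0.0665  0.1613] f [0.58 0.88 0.6 ] w 0.0003
yellow [319.8 193.3] [299, 172, 43, 44, 1445] [ 0.4926 -0.0708  0.05  ] tool mm [ -2.8  -3.6 111.3]
```

View pics/c6.png

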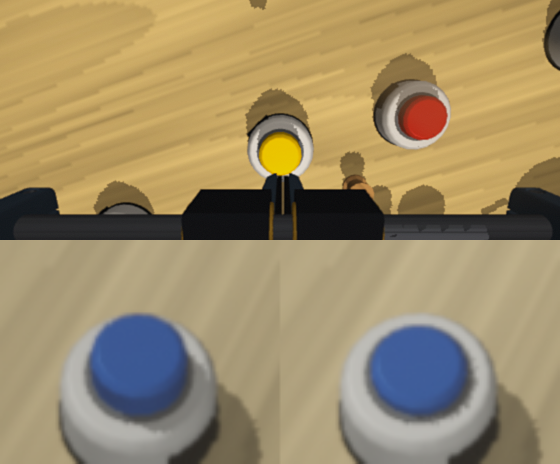

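The blue cap is now clearly sunk and its puck hasn't moved. The yellow cap is at (320,193) in the wrist view and needs a shift of (−3,−4) mm. I'll descend to 0.034 and press to 0.021.

Emit:
send_rows:
  rows:
    - [-3, -4, 20, 0]
    - [0, 0, 30, 0]
    - [0, 0, 35, 0]
    - [0, 0, 25, 0]
    - [0, 0, 10, 0]
    - [0, 0, 5, 0]
    - [0, 0, 2, 0]
    - [0, 0, 0, 0]

```text
time_s: 11.95
ee_pos: [0.4937, -0.0711, 0.0349]
tcp_rot: [[-0.952, 0.307, 0.001], [0.307, 0.952, -0.0], [-0.001, 0.0, -1.0]]
ft_force: [-0.2, -0.5, 0.9]
gripper_width: 0.0006
finger_force: 0.0
```

Emit:
send_rows:
  rows:
    - [0, 0, 1, 0]
    - [0, 0, 1, 0]
    - [0, 0, 1, 0]
    - [0, 0, 1, 0]
    - [0, 0, 1, 0]
    - [0, 0, 1, 0]
    - [0, 0, 1, 0]
    - [0, 0, 1, 0]
    - [0, 0, 0, 0]

```text
time_s: 12.85
ee_pos: [0.4932, -0.0712, 0.026]
tcp_rot: [[-0.951, 0.308, 0.0], [0.308, 0.951, -0.0], [-0.0, -0.0, -1.0]]
ft_force: [0.6, 0.3, 2.4]
gripper_width: 0.0005
finger_force: 1.2
```

Emit:
send_rows:
  rows:
    - [0, 0, 1, 0]
    - [0, 0, 1, 0]
    - [0, 0, 1, 0]
    - [0, 0, 1, 0]
    - [0, 0, 1, 0]
    - [0, 0, 0, 0]
    - [0, 0, 0, 0]

```text
time_s: 13.55
ee_pos: [0.4931, -0.0712, 0.021]
tcp_rot: [[-0.951, 0.308, 0.0], [0.308, 0.951, -0.0], [-0.0, -0.0, -1.0]]
ft_force: [1.0, -1.5, 1.9]
gripper_width: 0.0005
finger_force: 1.1
```

```bash
python3 -c "
import numpy as np
R=np.array([[-.951,.308,0],[.308,.951,0],[0,0,-1]]);print(R.T@(np.array([.538,-.288,0])-[.493,-.071,0])*1000)"
```

```text
[-109.631 -192.507    0.   ]
```

Emit:
send_rows:
  rows:
    - [0, 0, -10, 0]
    - [0, 0, -30, 0]
    - [0, 0, -40, 0]
    - [0, 0, -40, 0]
    - [-12, -20, -20, 0]
    - [-20, -35, 0, 0]
    - [-20, -35, 0, 0]
    - [-20, -35, 0, 0]
    - [-20, -35, 0, 0]
    - [-17, -30, 0, 0]

```text
time_s: 14.55
ee_pos: [0.538, -0.2872, 0.1616]
tcp_rot: [[-0.951, 0.308, -0.0], [0.308, 0.951, 0.0], [0.0, 0.0, -1.0]]
ft_force: [-0.1, 0.8, -0.1]
gripper_width: 0.0005
finger_force: 0.0
```

Emit:
send_rows:
  rows:
    - [0, 0, 0, 0]
    - [0, 0, 0, 0]
    - [0, 0, 0, 0]

```text
time_s: 14.85
ee_pos: [0.5377, -0.2845, 0.1611]
tcp_rot: [[-0.952, 0.307, -0.001], [0.307, 0.952, 0.0], [0.001, 0.0, -1.0]]
ft_force: [-0.2, 0.8, 0.2]
gripper_width: 0.0001
finger_force: 0.0
```

```bash
python3 -c "
from h import *
look('w7','green',z=.05,r=60)
s=manip.snapshot('side'); cv2.imwrite('pics/side7.png',s); t=cv2.imread('pics/w7.png'); a=cv2.imread('pics/side0.png')
cv2.imwrite('pics/c7.png',np.vstack([t[40:280,40:600],cv2.resize(np.hstack([a[180:260,340:440],s[180:260,340:440]]),(560,224))]))
"
```

```text
t 14.85 tcp [ 0.5377 -0.2845  0.1611] f [-0.18  0.85  0.19] w 0.0001
green [319.4 192.6] [299, 172, 42, 42, 1365] [ 0.5382 -0.2889  0.05  ] tool mm [ -1.9  -4.  111.1]
```

View pics/c7.png

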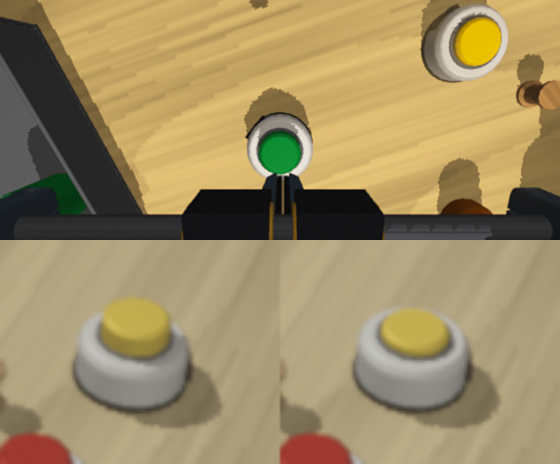

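Yellow is sunk and still in place. The green cap is at (319,193) in the wrist view and needs a shift of (−2,−4) mm. The dark bin clears the gripper body by about 6 cm.

Emit:
send_rows:
  rows:
    - [-2, -4, 20, 0]
    - [0, 0, 30, 0]
    - [0, 0, 35, 0]
    - [0, 0, 25, 0]
    - [0, 0, 10, 0]
    - [0, 0, 5, 0]
    - [0, 0, 2, 0]
    - [0, 0, 0, 0]

```text
time_s: 15.75
ee_pos: [0.5396, -0.2901, 0.035]
tcp_rot: [[-0.952, 0.308, 0.001], [0.308, 0.952, -0.001], [-0.001, -0.0, -1.0]]
ft_force: [-0.6, 0.4, -0.5]
gripper_width: 0.0004
finger_force: 0.0
```

Emit:
send_rows:
  rows:
    - [0, 0, 1, 0]
    - [0, 0, 1, 0]
    - [0, 0, 1, 0]
    - [0, 0, 1, 0]
    - [0, 0, 1, 0]
    - [0, 0, 1, 0]
    - [0, 0, 1, 0]
    - [0, 0, 1, 0]
    - [0, 0, 0, 0]

```text
time_s: 16.65
ee_pos: [0.5391, -0.29, 0.026]
tcp_rot: [[-0.951, 0.308, 0.0], [0.308, 0.951, -0.0], [-0.0, -0.0, -1.0]]
ft_force: [0.0, -1.1, 2.7]
gripper_width: 0.0001
finger_force: 1.2
```

Emit:
send_rows:
  rows:
    - [0, 0, 1, 0]
    - [0, 0, 1, 0]
    - [0, 0, 1, 0]
    - [0, 0, 1, 0]
    - [0, 0, 1, 0]
    - [0, 0, 0, 0]
    - [0, 0, 0, 0]

```text
time_s: 17.35
ee_pos: [0.539, -0.2899, 0.021]
tcp_rot: [[-0.951, 0.308, 0.0], [0.308, 0.951, -0.0], [-0.0, -0.0, -1.0]]
ft_force: [0.9, -0.8, 2.1]
gripper_width: 0.0002
finger_force: 1.1
```

Emit:
send_rows:
  rows:
    - [0, 0, -10, 0]
    - [0, 0, -30, 0]
    - [0, 0, -40, 0]
    - [0, 0, -40, 0]
    - [0, 0, -20, 0]
    - [0, 0, 0, 0]
    - [0, 0, 0, 0]
    - [0, 0, 0, 0]

```text
time_s: 18.15
ee_pos: [0.5381, -0.2894, 0.1598]
tcp_rot: [[-0.951, 0.308, -0.002], [0.308, 0.951, 0.001], [0.002, 0.0, -1.0]]
ft_force: [-0.8, 0.3, -0.7]
gripper_width: 0.0004
finger_force: 0.0
```

```bash
python3 -c "
from h import *
s=manip.snapshot('side'); a=cv2.imread('pics/side0.png'); t=manip.snapshot('wrist'); b=cv2.imread('pics/w7.png')
f=lambda i:cv2.resize(i[130:180,370:432],(372,250))
g=lambda i:cv2.resize(i[145:220,270:370],(372,250))
cv2.imwrite('pics/c8.png',np.vstack([np.hstack([f(a),f(s)]),np.hstack([g(b),g(t)])]))
"
```

```text
(no output)
```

View pics/c8.png

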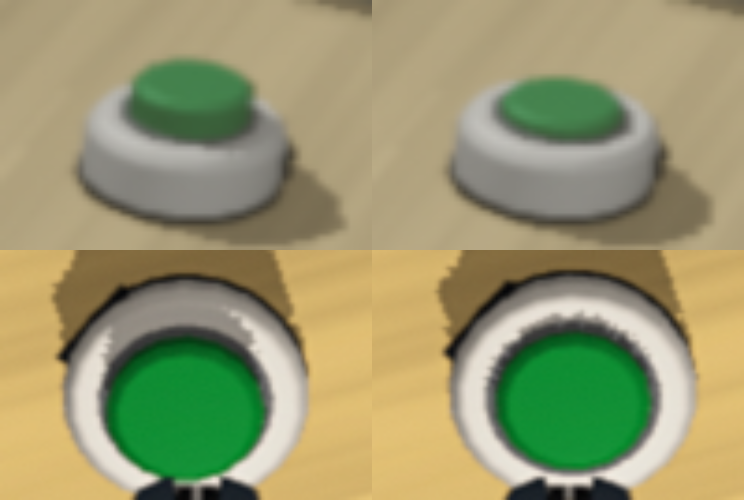

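The green cap is sunk and its puck hasn't moved. All three are done and the arm is clear, so I'm handing in the job.

```bash
python3 -c "
from station import manip
print(manip.finish_job())"
```

```text
the job is handed in; nothing more can be done
None
```

I pressed the blue, yellow and green caps in that order, each about 8–9 mm down at about 3 N. In the pictures all three stay sunk with their pucks in place; the arm pressed nothing else, and I handed the job in at about 18 s, with no verdict returned.

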